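# Kit the power supply parts into their nests

## Task

Put each of the four loose power supply parts into the blue nest made for it: the large and the small capacitor each into the plain round recess of its own size, the wound ring choke over the post in the round recess that has one, and the finned heat sink lengthways into the oblong recess. Each must stand upright, fully down on the floor of its recess; lower the parts in and set them down, do not drop them. Leave the solder reel and the white bottle where they are.

Things in the scene. Friction and masses are not known exactly. Their poses are not given: they have to be found in the camera images.
- large_capacitor: Large can capacitor: upright black cylinder with a bare aluminium top, 40 mm diameter, 55 mm high. Stands loose on the bench, upright. Origin: centre of its underside; z up. Weighs about 90 g.
- small_capacitor: Small can capacitor: upright black cylinder with a bare aluminium top, 26 mm diameter, 40 mm high. Stands loose on the bench, upright. Origin: centre of its underside; z up. Weighs about 35 g.
- choke: Ring choke: dark ring wound with copper, lying flat, outer diameter 50 mm, hole 24 mm right through (about 22 mm free inside the winding), 28 mm high. Stands loose on the bench, upright. Origin: centre of its underside; z up. Weighs about 120 g. Rigid; may be gripped across its outside.
- heat_sink: Finned aluminium heat sink, 66 mm long (x) by 34 mm wide (y) by 30 mm high, flat base 6 mm thick underneath, six upright fins along x; the outer fins are its flat long sides, good to grip across y anywhere along their height. Stands loose on the bench, upright. Origin: centre of its underside; z up. Weighs about 120 g. Either way round is right.
- large_capacitor_nest: Nest of the large capacitor: 86 x 86 mm block with a plain round recess of 54 mm diameter, no post. Fixed, blue like the other nests, 9 mm high; the recess is central, 5 mm deep, its dark floor 4 mm above the bench. Origin: centre of the underside, on the bench; x, y along its sides, z up; turned up to 35 degrees.
- small_capacitor_nest: Nest of the small capacitor: 72 x 72 mm block with a plain round recess of 40 mm diameter, no post. Fixed, blue like the other nests, 9 mm high; the recess is central, 5 mm deep, its dark floor 4 mm above the bench. Origin: centre of the underside, on the bench; x, y along its sides, z up; turned up to 35 degrees.
- choke_nest: Nest of the choke: 92 x 92 mm block with a round recess of 64 mm diameter, with a 10 mm post in its middle, top 18 mm above the bench. Fixed, blue like the other nests, 9 mm high; the recess is central, 5 mm deep, its dark floor 4 mm above the bench. Origin: centre of the underside, on the bench; x, y along its sides, z up; turned up to 35 degrees.
- heat_sink_nest: Nest of the heat sink: 106 (x) by 74 (y) mm block with an oblong recess 80 mm (x) by 48 mm (y). Fixed, blue like the other nests, 9 mm high; the recess is central, 5 mm deep, its dark floor 4 mm above the bench. Origin: centre of the underside, on the bench; x, y along its sides, z up; turned up to 35 degrees.
- solder_reel: Bystander: bare metal solder reel standing on its flange among the nests, flanges 50 mm diameter, waist 36 mm, 44 mm high. Loose; origin at the centre of its underside. Not to be disturbed.
- flux_bottle: Bystander: white plastic bottle with a black cap, 48 mm diameter, 120 mm high, standing loose among the nests; origin at the centre of its underside. Not to be disturbed.
There are look-alikes about, which are no part of the job. What is shaped like the choke but pink or turquoise is not meant. Leave any pink look-alike of the heat_sink alone.

How it is judged (in metres and radians):
At the end, for the whole second after the job is handed in: Each of the four parts is in its own nest: its centre within 12 mm of the nest's centre, its underside on the recess floor (less than 2.5 mm above it), upright within 7 degrees, at rest; the heat sink's length within 17 degrees of the recess's length, either way round (horizontal distance between large_capacitor and large_capacitor_nest below 0.012 m and z of large_capacitor in the frame of large_capacitor_nest between 0.001 and 0.0065 m and angle between each of large_capacitor, small_capacitor, choke, heat_sink's own z axis and vertical below 0.12 rad and linear speed of each of large_capacitor, small_capacitor, choke, heat_sink below 0.02 m/s and angular speed of each of large_capacitor, small_capacitor, choke, heat_sink below 0.2 rad/s and horizontal distance between small_capacitor and small_capacitor_nest below 0.012 m and z of small_capacitor in the frame of small_capacitor_nest between 0.001 and 0.0065 m and horizontal distance between choke and choke_nest below 0.012 m and z of choke in the frame of choke_nest between 0.001 and 0.0065 m and horizontal distance between heat_sink and heat_sink_nest below 0.012 m and z of heat_sink in the frame of heat_sink_nest between 0.001 and 0.0065 m and angle between the x axis of heat_sink and the x axis of heat_sink_nest, either way round below 0.3 rad); the robot touches nothing.
It fails at once if a part is dropped: it falls freely faster than 0.75 m/s (a drop of about 30 mm) ((linear speed of large_capacitor above 0.75 m/s and contact force between the fingers and large_capacitor below 0.05 N) or (linear speed of small_capacitor above 0.75 m/s and contact force between the fingers and small_capacitor below 0.05 N) or (linear speed of choke above 0.75 m/s and contact force between the fingers and choke below 0.05 N) or (linear speed of heat_sink above 0.75 m/s and contact force between the fingers and heat_sink below 0.05 N)).
It fails at once if the solder reel or the white bottle is shifted by more than 20 mm or the bottle is tipped by more than 17 degrees (distance of any of solder_reel, flux_bottle from where it was at the start of the episode above 0.02 m or angle between flux_bottle's own z axis and vertical above 0.3 rad).
It also fails if it takes over 109 s, if anything falls off the work surface, if the arm or the gripper's body presses on something with over 40 N, if the wrist force passes 120 N, or if a joint passes its speed limit or range.

## Robot

A 6-joint arm with a two-finger parallel gripper is mounted at the origin on the work surface. World frame = base frame: x ahead of the robot, y to its left, z up, the work surface at z = 0. Lengths are in m, angles in degrees, forces in N, time in s.
With the tool pointing down it reaches from about 0.35 to 0.875 m from the base axis. Payload 4.2 kg.
Tool frame: the origin (TCP) lies at the very end of the fingers, on their centre line; the grasp point (between the pads) lies 19 mm behind it; z points along the fingers, y is the line along which they close (so a half turn about z gives the same grasp; the last joint's range is limited). The gripper opens to 87 mm and grips with 3 to 60 N. Pads are 19 mm wide; open, the fingers measure 117 mm over their backs; the gripper's body (75 mm by 190 mm) begins 51 mm behind the grasp point.
Start: joints at [-57.147, 22.042, 0.453, 0, -68.411, -14.817], TCP at [0.194, -0.594, 0.223] pointing down, gripper open.
Joint ranges: [-179.83, 179.83], [-69.29, 118.12], [-61.27, 80.66], [-181.25, 117.63], [-171.15, -9.14], [-177.46, 177.46]. Speed limits (degrees/s): [159.86, 159.86, 180, 180, 180, 180].

## Interface

Orientations are given as a 3x3 rotation matrix whose columns are the frame's x, y, z axes.
In Python, from rig import env gives the robot as it stands.
- The arm moves only by the tool move_arm, never from a script. Its argument "moves" is a list of rows, each a list of 3 entries, a list of its own where there are three numbers: the shift along the tool's x, y, z in m, then the turn, a rotation vector about the tool's x, y, z in degrees, then the opening in per cent of the stroke, from 0 (shut) to 100 (fully open). A call has 1 to 8 rows; each row is the pose to reach, as a shift and turn from the pose commanded when the call began, along the tool's axes at that moment; what a row does not reach only later rows make up. A row lasts 1/12 s, in which the tool goes at most 41.7 mm and 7.16 degrees, less where a joint would pass 70% of its speed; a pose out of reach is approached as far as the arm can. A call with a gripper value outside its range is refused whole. The fingers move at their own pace and stop on an object; "force" is the grip in N (left out, the last holds). Time passes only in rows, so rows that repeat a pose let the fingers close. It gives the time, the measured TCP pose, the force, the opening and the grip force at its end, in the units of the state.
- env.get_obs(): the state, without advancing time (a new reading comes with each control period).
- env.grab_frame(name): name is "side" or "top" or "wrist"; returns a dict with "pixels" (400x640x3 uint8, red, green, blue), "fx", "fy", "cx", "cy" (pixels), "eye" and "rotation" of the camera in the world. Camera axes: x right, y up, looking along -z (the intrinsics and any distortion apply to the point x, -y, -z); pixel columns grow to the right and rows downward; lengths in m; the calibration is good to about 2 mm. A picture is of the moment at which its call begins. There is no depth.
- env.sign_off(): hands the job in; it is judged then, once.
The state is a dict: "time_s": time; "qpos": joint angles; "qvel": joint speeds; "joint_efforts": joint torques, N m; "tcp_pos": TCP position; "tool_rot": TCP orientation; "wrist_force": force on the tool from outside, world axes, zero at the start; "moment": the same for the moment, N m; "grip_width": finger opening in m; "finger_force": force on a finger pad.
Only numpy, scipy, OpenCV 4.12 (cv2) and the standard library are available. Lean on these libraries where they do the work, as an engineer would, in place of code of your own. Each camera call takes 0.05 s, during which the arm holds its last target. There are 200 camera calls.

## Working session

There is one attempt and no reset: what is moved stays moved. The work goes in short steps, Python scripts to look and compute and a tool call to move; the robot and the scene stay as the last step left them, time stands still between calls to the robot, and variables do not carry over. Pictures are saved under pics/ and viewed, at most 14 in all, crops included, and the job is handed in when it is done.

Besides the shell and the picture viewer there is one more tool, called as a command line: name --argument value ..., lists and objects as JSON in quotes. move_arm: Moves the arm, as the interface text tells. Its arguments: {"type":"object","properties":{"moves":{"type":"array"},"force":{"type":"number"}},"required":["moves"]}

```bash
ls; mkdir -p pics; cat > h.py <<'E'
from rig import env
import cv2, numpy as np
np.set_printoptions(precision=4,suppress=True)
def grab(n,save=None):
    f=env.grab_frame(n)
    if save: cv2.imwrite('pics/'+save,cv2.cvtColor(f['pixels'],cv2.COLOR_RGB2BGR))
    return f
E
python3 - <<'E'
from h import *
for n in ('top','side','wrist'):
    f=grab(n,n+'0.png'); print(n,{k:v for k,v in f.items() if k!='pixels'})
o=env.get_obs(); print(o)
E
```

```text
pics
top {'fx': 402.00130687892187, 'fy': 402.00130687892187, 'cx': 317.0693412353534, 'cy': 197.80061423790102, 'eye': array([ 0.3459, -0.0059,  0.9725]), 'rotation': array([[ 0.0083,  0.9879, -0.155 ],
       [-0.9999,  0.0064, -0.0129],
       [-0.0118,  0.1551,  0.9878]])}
side {'fx': 377.5105907175823, 'fy': 377.5105907175823, 'cx': 321.2812287934453, 'cy': 195.0306544852436, 'eye': array([0.0239, 0.6173, 0.6262]), 'rotation': array([[-0.7809,  0.3767, -0.4983],
       [-0.6245, -0.4881,  0.6097],
       [-0.0135,  0.7873,  0.6164]])}
wrist {'fx': 281.5745459903341, 'fy': 281.5745459903341, 'cx': 318.98799004889037, 'cy': 203.41971895947435, 'eye': array([ 0.118 , -0.6184,  0.3835]), 'rotation': array([[-0.3094, -0.9109, -0.2729],
       [ 0.9509, -0.2959, -0.0905],
       [ 0.0017, -0.2875,  0.9578]])}
{'time_s': 0.15, 'qpos': array([-57.147 ,  22.0812,   0.3992,  -0.0211, -68.4125, -14.8172]), 'qvel': array([-0.0093, -0.1565,  0.237 ,  0.1233,  0.0291,  0.0112]), 'joint_efforts': array([ -0.0007, -39.1053,  18.7587,   4.2223,   0.0124,  -0.0001]), 'tcp_pos': array([ 0.1934, -0.5939,  0.2217]), 'tool_rot': array([[-0.9509, -0.3095, -0.0006],
       [-0.3095,  0.9509,  0.0016],
       [ 0.0001,  0.0017, -1.    ]]), 'wrist_force': array([-0.6528, -0.4619, -0.4982]), 'moment': array([-0.0114,  0.0157, -0.0465]), 'finger_force': 0.0, 'grip_width': 0.08707971695056411}
```

View pics/top0.png

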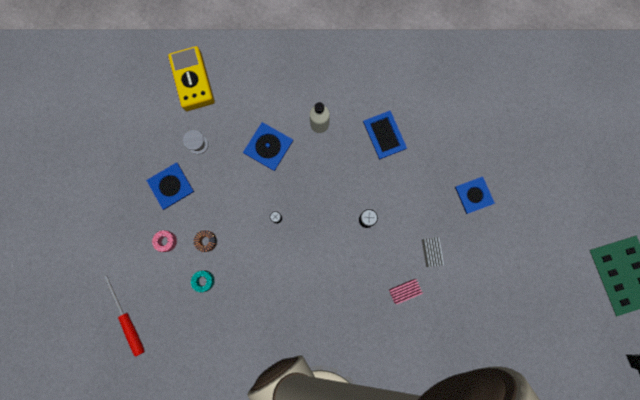

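View pics/side0.png

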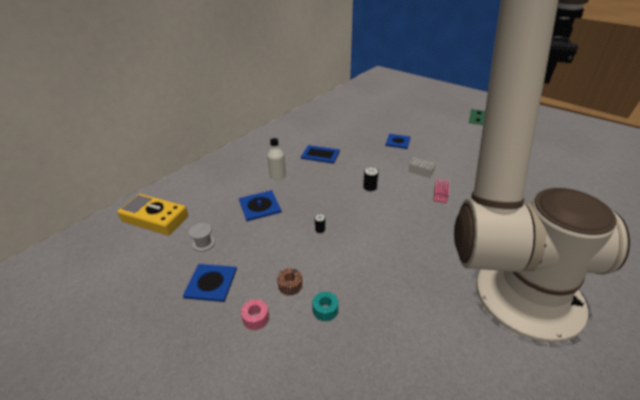

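Top view shows nests at: choke (268,146), large cap (170,186), heat sink (385,134) and small cap (475,195). The parts are the large cap (369,218), small cap (276,217), brown choke (204,241) and heat sink (433,252). The side view shows the same layout: caps at (371,179) and (320,223), choke (290,281), heat sink (422,167). I'll triangulate from these.

```bash
cat >> h.py <<'E'
def ray(f,uv):
    d=np.array([(uv[0]-f['cx'])/f['fx'],-(uv[1]-f['cy'])/f['fy'],-1.]); return f['rotation']@(d/np.linalg.norm(d))
def onplane(f,uv,z):
    d=ray(f,uv); return f['eye']+d*(z-f['eye'][2])/d[2]
def tri(f,a,g,b):
    A=np.zeros((3,3));v=np.zeros(3);P=[]
    for F,p in((f,a),(g,b)):
        d=ray(F,p);M=np.eye(3)-np.outer(d,d);A+=M;v+=M@F['eye']
    x=np.linalg.solve(A,v)
    e=[np.linalg.norm(np.cross(ray(F,p),x-F['eye'])) for F,p in((f,a),(g,b))]
    return x,sum(e)
def blue(px):
    h=cv2.cvtColor(px,cv2.COLOR_RGB2HSV); return cv2.inRange(h,(105,150,60),(125,255,255))
def gray(px):  # bright unsaturated
    h=cv2.cvtColor(px,cv2.COLOR_RGB2HSV); return cv2.inRange(h,(0,0,150),(180,60,255))
def brown(px):
    h=cv2.cvtColor(px,cv2.COLOR_RGB2HSV); return cv2.inRange(h,(0,60,20),(20,190,200))
def black(px): return cv2.inRange(px,(0,0,0),(60,60,60))
def blobs(m,amin=15):
    c,_=cv2.findContours(m,cv2.RETR_EXTERNAL,cv2.CHAIN_APPROX_NONE); out=[]
    for k in c:
        h=cv2.convexHull(k); a=cv2.contourArea(h)
        if a>amin:
            M=cv2.moments(h); out.append((M['m10']/M['m00'],M['m01']/M['m00'],a,h))
    return out
def near(bs,uv):
    return min(bs,key=lambda b:np.hypot(b[0]-uv[0],b[1]-uv[1]))
E
python3 - <<'E'
from h import *
t=grab('top');s=grab('side')
S=[('choke_nest',blue,(268,146),(260,205)),('large_nest',blue,(170,186),(210,282)),('hs_nest',blue,(385,134),(321,154)),('small_nest',blue,(475,195),(398,141)),
('large',gray,(369,217),(371,171)),('small',gray,(276,216),(320,217)),('choke',brown,(204,241),(290,281)),('hs',gray,(433,252),(422,167)),('reel',gray,(195,140),(201,230)),('bottle',gray,(320,118),(276,165))]
for n,m,a,b in S:
    A=near(blobs(m(t['pixels'])),a);B=near(blobs(m(s['pixels'])),b)
    x,e=tri(t,A[:2],s,B[:2]);
    r=cv2.minAreaRect(A[3]); z=.009 if 'nest' in n else x[2]
    c=np.array([onplane(t,p,z)[:2] for p in cv2.boxPoints(r)])
    E=[np.diff(c,axis=0)[i] for i in(0,1)]
    print(n,np.round(A[:3],1),np.round(B[:3],1),x,'err',round(e,4),'R',round(np.hypot(*x[:2]),3),'plane',onplane(t,A[:2],.009)[:2],'edges',[(round(np.hypot(*v)*1e3),round(np.degrees(np.arctan2(v[1],v[0])))) for v in E])
E
```

```text
choke_nest [ 267.6  146.  1290. ] [259.3 205.  759. ] [0.6288 0.1317 0.0025] err 0.0013 R 0.642 plane [0.6264 0.1304] edges [(91, -28), (94, -121)]
large_nest [ 169.5  185.6 1181.5] [ 210.   282.4 1333. ] [0.5269 0.3715 0.0022] err 0.0014 R 0.645 plane [0.525  0.3684] edges [(86, -59), (87, -148)]
hs_nest [ 384.4  134.4 1188. ] [320.  153.6 398. ] [ 0.6601 -0.1596  0.0035] err 0.002 R 0.679 plane [ 0.6574 -0.1592] edges [(74, -65), (107, -158)]
small_nest [474.3 194.8 843.5] [397.6 140.8 214.5] [ 0.5086 -0.3753  0.0033] err 0.0018 R 0.632 plane [ 0.5069 -0.3736] edges [(74, -68), (71, -161)]
large [368.8 217.1 151. ] [371.1 170.2  50.5] [ 0.4464 -0.1124  0.0558] err 0.0015 R 0.46 plane [ 0.4508 -0.1182] edges [(32, -63), (31, -154)]
small [275.  216.3  51. ] [319.6 216.7  30. ] [0.4484 0.1044 0.0404] err 0.0013 R 0.46 plane [0.4513 0.1078] edges [(18, -44), (18, -134)]
choke [204.5 240.8 344.5] [289.5 280.9 532.5] [0.3913 0.2739 0.0152] err 0.0011 R 0.478 plane [0.3911 0.2754] edges [(50, -90), (47, -177)]
hs [368.8 217.1 151. ] [371.1 170.2  50.5] [ 0.4464 -0.1124  0.0558] err 0.0015 R 0.46 plane [ 0.4508 -0.1182] edges [(32, -63), (31, -154)]
reel [195.1 134.1  24. ] [274.9 153.4 101.5] [0.5344 0.203  0.2525] err 0.0951 R 0.572 plane [0.6561 0.3126] edges [(17, -83), (7, -171)]
bottle [322.  115.4 106.5] [274.9 153.4 101.5] [ 0.6875 -0.0013  0.0708] err 0.0098 R 0.687 plane [ 0.7063 -0.004 ] edges [(39, -43), (20, -136)]
```

Nest sizes, part heights and ray errors all agree with the text. The heat sink still needs a closed mask.

```bash
python3 - <<'E'
from h import *
t=grab('top');s=grab('side')
def hsm(px):
    h=cv2.cvtColor(px,cv2.COLOR_RGB2HSV); m=cv2.inRange(h,(0,0,118),(180,45,255)); return cv2.morphologyEx(m,cv2.MORPH_CLOSE,np.ones((5,5)))
for n,a,b in (('hs',(433,252),(422,167)),('reel',(193,138),(201,230))):
    A=near(blobs(hsm(t['pixels'])),a);B=near(blobs(hsm(s['pixels'])),b)
    x,e=tri(t,A[:2],s,B[:2]); c=np.array([onplane(t,p,.03)[:2] for p in cv2.boxPoints(cv2.minAreaRect(A[3]))])
    d=np.diff(c,axis=0); print(n,np.round(A[:3],1),np.round(B[:3],1),x,e,onplane(t,A[:2],.03),np.hypot(*d.T)*1e3,np.degrees(np.arctan2(d[:,1],d[:,0])))
cv2.imwrite('pics/a.png',cv2.resize(cv2.cvtColor(t['pixels'][225:280,390:470],cv2.COLOR_RGB2BGR),None,fx=8,fy=8))
E
```

```text
hs [   319.5    199.5 254961. ] [   316.4    202.4 241226.5] [ 0.512   0.0114 -0.0113] 0.03790991499578901 [0.4897 0.0006 0.03  ] [1643.706   960.9601 1406.176 ] [-89.9982 173.4598  90.6909]
reel [   319.5    199.5 254961. ] [   316.4    202.4 241226.5] [ 0.512   0.0114 -0.0113] 0.03790991499578901 [0.4897 0.0006 0.03  ] [1643.706   960.9601 1406.176 ] [-89.9982 173.4598  90.6909]
```

View pics/a.png

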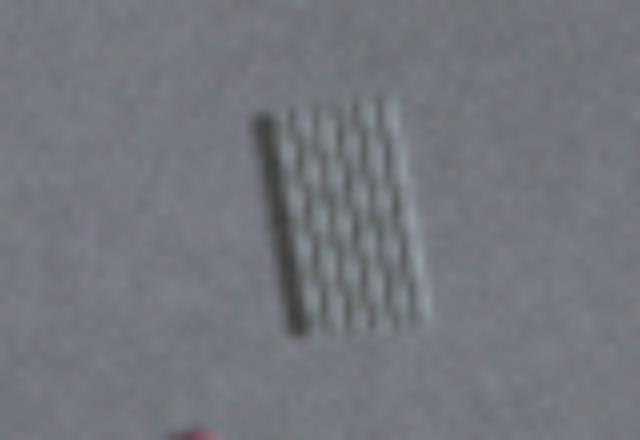

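The crop shows the heat sink's top face with corners near (283,103), (397,97), (432,320) and (310,330) in crop pixels. The bench is bluish and the sink neutral, so I'll mask on that.

```bash
cat >> h.py <<'E'
def neutral(px,k=4,v=100):
    p=cv2.GaussianBlur(px,(3,3),0).astype(int); m=((p[...,2]-p[...,0]<k)&(p.max(2)>v)&(p.max(2)-p.min(2)<40)).astype(np.uint8)*255
    return cv2.morphologyEx(m,cv2.MORPH_CLOSE,np.ones((3,3)))
E
python3 - <<'E'
from h import *
t=grab('top');s=grab('side')
c=np.array([onplane(t,(390+u/8,225+v/8),.03)[:2] for u,v in((283,103),(397,97),(432,320),(310,330))])
d=np.diff(c,axis=0);print('eye',c.mean(0),np.hypot(*d.T),np.degrees(np.arctan2(d[:,1],d[:,0])))
for n,a,b in (('hs',(433,252),(422,167)),('reel',(193,138),(201,230))):
    A=near(blobs(neutral(t['pixels'])),a);B=near(blobs(neutral(s['pixels'])),b)
    x,e=tri(t,A[:2],s,B[:2]);print(n,np.round(A[:3],1),np.round(B[:3],1),x,e)
E
```

```text
eye [ 0.3696 -0.2666] [0.0332 0.0644 0.0353] [ -86.5564 -173.2606   95.1034]
hs [405.3 291.2 584.5] [   313.2    202.9 249607.5] [ 0.3899 -0.0548  0.0715] 0.336872521953393
reel [ 190.5   78.4 2219. ] [   313.2    202.9 249607.5] [0.5416 0.2014 0.215 ] 0.3045708659875729
```

move_arm --moves '[[[-0.03, 0.04, 0], [0, 0, 7], 100], [[-0.065, 0.075, 0], [0, 0, 14], 100], [[-0.1, 0.11, 0], [0, 0, 18], 100], [[-0.13, 0.14, 0], [0, 0, 18], 100], [[-0.16, 0.17, 0], [0, 0, 18], 100], [[-0.19, 0.2, 0], [0, 0, 18], 100], [[-0.22, 0.22, 0], [0, 0, 18], 100], [[-0.22, 0.22, 0], [0, 0, 18], 100]]'

```text
time_s: 1.12
tcp_pos: [0.3357, -0.3141, 0.2231]
tool_rot: [[-1.0, -0.003, 0.002], [-0.003, 1.0, -0.0], [-0.002, -0.0, -1.0]]
wrist_force: [0.3, 0.3, -0.3]
grip_width: 0.0871
finger_force: 0.0
```

```bash
python3 - <<'E'
from h import *
f=grab('wrist','w1.png');print(f['eye'],f['rotation'])
R=f['rotation'].T@(np.array([.3696,-.2666,.03])-f['eye']);print(f['cx']+f['fx']*R[0]/-R[2],f['cy']-f['fy']*R[1]/-R[2])
E
```

```text
[ 0.2561 -0.3142  0.3849] [[-0.0031 -0.9573 -0.2892]
 [ 1.     -0.0031 -0.0005]
 [-0.0004 -0.2892  0.9573]]
354.80215249952573 208.0567826025914
```

View pics/w1.png

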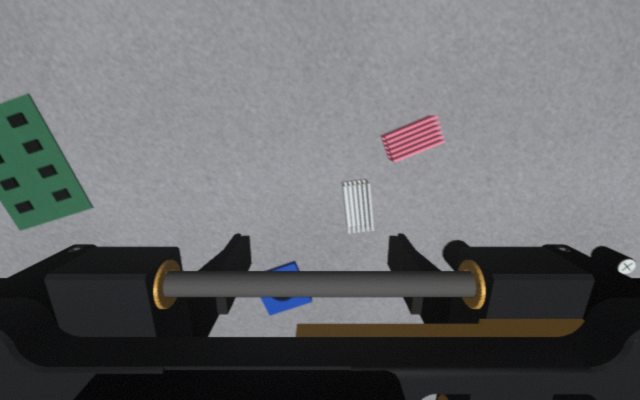

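Wrist view: the sink's top corners are near (343,182), (367,180), (374,230) and (349,233); the pink look-alike is at (412,138) and stays put. Refining with a mask.

```bash
python3 - <<'E'
from h import *
f=grab('wrist');h=cv2.cvtColor(f['pixels'],cv2.COLOR_RGB2HSV)
m=np.zeros((400,640),np.uint8);m[165:245,330:385]=(h[165:245,330:385,2]>185)*255
m=cv2.morphologyEx(m,cv2.MORPH_CLOSE,np.ones((5,5)));A=near(blobs(m),(358,206))
r=cv2.minAreaRect(A[3]);b=cv2.boxPoints(r);print(A[:3],b)
c=np.array([onplane(f,p,.03)[:2] for p in b]);d=np.diff(c,axis=0);print(c.mean(0),np.hypot(*d.T),np.degrees(np.arctan2(d[:,1],d[:,0])))
t=grab('top');print(tri(t,(434.4,251.5),f,A[:2]))
E
```

```text
(356.658647005562, 204.6630448842323, 1288.5) [[341.111  180.7024]
 [367.4514 177.8802]
 [372.8575 228.3367]
 [346.5171 231.1589]]
[ 0.3669 -0.2627] [0.0339 0.0703 0.0358] [ 96.5365   9.1078 -83.1093]
(array([ 0.3677, -0.2647,  0.0315]), np.float64(0.004582907083411817))
```

move_arm --moves '[[[-0.012, 0.02, 0.035], [0, 0, -4], 75], [[-0.022, 0.035, 0.07], [0, 0, -7.5], 75], [[-0.032, 0.05, 0.1], [0, 0, -7.5], 75], [[-0.032, 0.05, 0.13], [0, 0, -7.5], 75], [[-0.032, 0.05, 0.16], [0, 0, -7.5], 75], [[-0.032, 0.05, 0.19], [0, 0, -7.5], 75], [[-0.032, 0.05, 0.215], [0, 0, -7.5], 75], [[-0.032, 0.05, 0.215], [0, 0, -7.5], 75]]'

```text
time_s: 1.93
tcp_pos: [0.3628, -0.2668, 0.0034]
tool_rot: [[-0.992, -0.129, -0.01], [-0.129, 0.992, 0.003], [0.009, 0.004, -1.0]]
wrist_force: [-0.6, -0.3, 0.2]
grip_width: 0.0653
finger_force: 0.0
```

move_arm --moves '[[[0, 0, 0], [0, 0, 0], 30], [[0, 0, 0], [0, 0, 0], 30], [[0, 0, 0], [0, 0, 0], 20], [[0, 0, 0], [0, 0, 0], 20], [[0, 0, 0], [0, 0, 0], 20], [[0, 0, 0], [0, 0, 0], 20]]' --force 20

```text
time_s: 2.43
tcp_pos: [0.367, -0.2669, 0.0085]
tool_rot: [[-0.991, -0.131, 0.002], [-0.131, 0.991, -0.0], [-0.002, -0.001, -1.0]]
wrist_force: [-0.0, 2.4, 8.0]
grip_width: 0.0337
finger_force: 20.0
```

move_arm --moves '[[[0, 0, -0.02], [0, 0, 0], 20], [[0, 0, -0.05], [0, 0, 0], 20], [[-0.02, 0.005, -0.08], [0, 0, 0], 20], [[-0.05, 0.012, -0.09], [0, 0, -3], 20], [[-0.085, 0.02, -0.09], [0, 0, -6], 20], [[-0.12, 0.028, -0.09], [0, 0, -9], 20], [[-0.155, 0.036, -0.09], [0, 0, -12], 20], [[-0.19, 0.044, -0.09], [0, 0, -14.5], 20]]'

```text
time_s: 3.1
tcp_pos: [0.5502, -0.1975, 0.0979]
tool_rot: [[-0.926, -0.377, 0.0], [-0.377, 0.926, 0.0], [-0.0, 0.0, -1.0]]
wrist_force: [-0.2, -0.5, -1.1]
grip_width: 0.0336
finger_force: 20.0
```

```bash
python3 - <<'E'
from h import *
f=grab('wrist','w2.png');o=env.get_obs();print(o['tcp_pos'],o['tool_rot'],o['grip_width'])
for A in blobs(blue(f['pixels']),200):
    c=np.array([onplane(f,p,.009)[:2] for p in cv2.boxPoints(cv2.minAreaRect(A[3]))]);d=np.diff(c,axis=0)
    print(np.round(A[:3]),onplane(f,A[:2],.009),np.hypot(*d.T),np.degrees(np.arctan2(d[:,1],d[:,0])))
E
```

```text
[ 0.5578 -0.1962  0.0981] [[-0.9238 -0.3829  0.0078]
 [-0.3829  0.9238 -0.0019]
 [-0.0065 -0.0047 -1.    ]] 0.034063806282741256
[287. 313. 209.] [ 0.6706 -0.1849  0.009 ] [0.0124 0.032  0.0128] [123.5113  28.9555 -56.1324]
[ 143.   88. 7660.] [ 0.5088 -0.3712  0.009 ] [0.0796 0.0677 0.0864] [112.1727  14.7205 -67.8257]
```

View pics/w2.png

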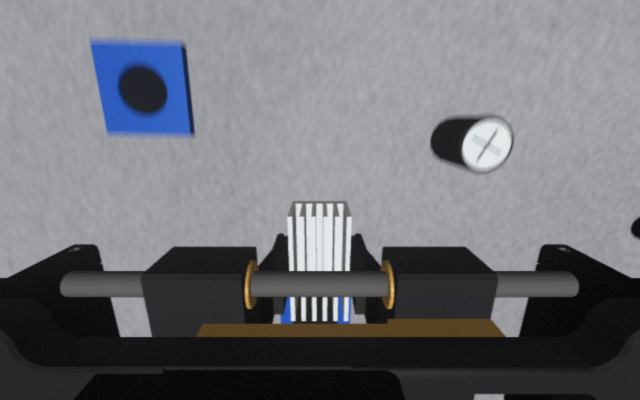

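The view shows the sink held straight between the fingers, the small nest at (143,88), and the sink nest just showing at (287,313). The nest position agrees with the top camera within 3 mm.

move_arm --moves '[[[-0.03, -0.001, 0], [0, 0, 0], 20], [[-0.06, -0.002, 0], [0, 0, 0], 20], [[-0.085, -0.003, 0], [0, 0, 0], 20], [[-0.108, -0.004, 0.02], [0, 0, 0], 20], [[-0.108, -0.004, 0.045], [0, 0, 0], 20], [[-0.108, -0.004, 0.06], [0, 0, 0], 20], [[-0.108, -0.004, 0.06], [0, 0, 0], 20], [[-0.108, -0.004, 0.06], [0, 0, 0], 20]]'

```text
time_s: 3.82
tcp_pos: [0.6498, -0.1617, 0.0366]
tool_rot: [[-0.927, -0.375, -0.003], [-0.375, 0.927, -0.0], [0.003, 0.001, -1.0]]
wrist_force: [1.1, -0.1, -0.3]
grip_width: 0.0337
finger_force: 20.0
```

```bash
python3 - <<'E'
from h import *
o=env.get_obs();print(o['tcp_pos'],o['tool_rot'][:2,:2])
s=grab('side');t=grab('top')
a=cv2.resize(s['pixels'][110:200,260:380],None,fx=5,fy=5,interpolation=2);b=cv2.resize(t['pixels'][95:185,340:400],None,fx=5,fy=5)
im=np.hstack([a[:, :500],b]);cv2.imwrite('pics/b.png',cv2.cvtColor(im,cv2.COLOR_RGB2BGR));print(im.shape)
E
```

```text
[ 0.6498 -0.1617  0.0366] [[-0.9269 -0.3753]
 [-0.3753  0.9269]]
(450, 800, 3)
```

View pics/b.png

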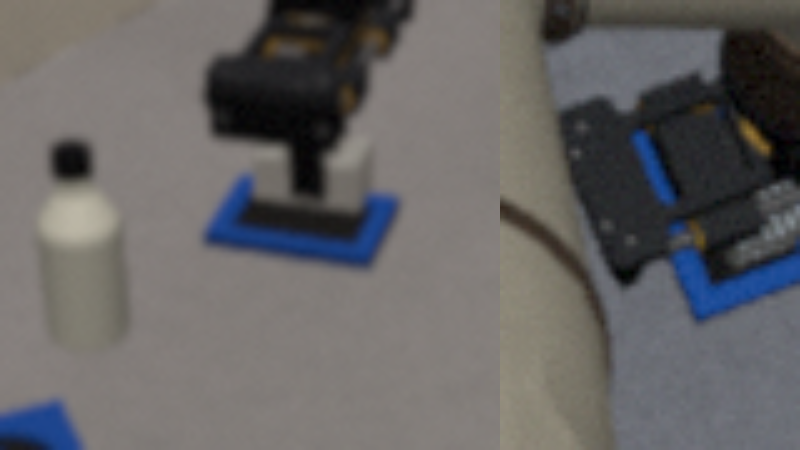

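Side view shows the sink hovering over its recess; it needs about 9 mm more in +x, then lowering.

move_arm --moves '[[[-0.009, 0, 0], [0, 0, 0], 20], [[-0.009, 0, 0.006], [0, 0, 0], 20], [[-0.009, 0, 0.011], [0, 0, 0], 20], [[-0.009, 0, 0.016], [0, 0, 0], 20], [[-0.009, 0, 0.02], [0, 0, 0], 20], [[-0.009, 0, 0.023], [0, 0, 0], 20], [[-0.009, 0, 0.024], [0, 0, 0], 20], [[-0.009, 0, 0.024], [0, 0, 0], 20]]'

```text
time_s: 4.58
tcp_pos: [0.6588, -0.1582, 0.0132]
tool_rot: [[-0.927, -0.375, -0.001], [-0.375, 0.927, -0.0], [0.001, 0.0, -1.0]]
wrist_force: [1.0, -0.7, -0.8]
grip_width: 0.034
finger_force: 20.0
```

move_arm --moves '[[[0, 0, 0.001], [0, 0, 0], 20], [[0, 0, 0.001], [0, 0, 0], 20], [[0, 0, 0.001], [0, 0, 0], 20]]'

```text
time_s: 4.83
tcp_pos: [0.6593, -0.1582, 0.0127]
tool_rot: [[-0.927, -0.375, 0.0], [-0.375, 0.927, -0.0], [-0.0, -0.0, -1.0]]
wrist_force: [0.5, 0.4, -1.7]
grip_width: 0.0341
finger_force: 20.0
```

move_arm --moves '[[[0, 0, 0], [0, 0, 0], 45], [[0, 0, 0], [0, 0, 0], 55], [[0, 0, 0], [0, 0, 0], 65], [[0, 0, 0], [0, 0, 0], 65], [[0, 0, -0.03], [0, 0, 0], 65], [[0, 0, -0.07], [0, 0, 0], 65], [[0, 0, -0.11], [0, 0, 0], 65], [[0, 0, -0.15], [0, 0, 0], 65]]'

```text
time_s: 5.5
tcp_pos: [0.6588, -0.1583, 0.1643]
tool_rot: [[-0.927, -0.375, -0.001], [-0.375, 0.927, -0.0], [0.001, 0.0, -1.0]]
wrist_force: [1.1, 0.6, 0.0]
grip_width: 0.0565
finger_force: 0.0
```

move_arm --moves '[[[0.03, 0.02, 0], [0, 0, 6], 90], [[0.06, 0.041, 0], [0, 0, 12], 90], [[0.09, 0.061, 0], [0, 0, 18], 90], [[0.12, 0.082, 0], [0, 0, 22], 90], [[0.15, 0.102, 0], [0, 0, 22], 90], [[0.18, 0.122, 0], [0, 0, 22], 90], [[0.18, 0.122, 0], [0, 0, 22], 90], [[0.18, 0.122, 0], [0, 0, 22], 90]]'

```text
time_s: 6.17
tcp_pos: [0.4451, -0.1126, 0.1634]
tool_rot: [[-1.0, -0.002, 0.001], [-0.002, 1.0, 0.0], [-0.001, 0.0, -1.0]]
wrist_force: [0.3, -0.2, 0.3]
grip_width: 0.078
finger_force: 0.0
```

```bash
python3 - <<'E'
from h import *
o=env.get_obs();print(o['tcp_pos'],o['tool_rot'][:2,:2])
w=grab('wrist');s=grab('side');t=grab('top')
h=cv2.cvtColor(w['pixels'],cv2.COLOR_RGB2HSV)
R=w['rotation'].T@(np.array([.4464,-.1124,.055])-w['eye']);u=(w['cx']-w['fx']*R[0]/R[2],w['cy']+w['fy']*R[1]/R[2]);print('pred',u)
m=cv2.inRange(h,(0,0,190),(180,45,255));m=cv2.morphologyEx(m,cv2.MORPH_CLOSE,np.ones((5,5)))
A=near(blobs(m,100),u);print(A[:3],onplane(w,A[:2],.055)); print('tri',tri(w,A[:2],s,(371.1,170.2)))
a=cv2.resize(s['pixels'][110:200,280:380],None,fx=4,fy=4,interpolation=2);b=cv2.resize(w['pixels'],(576,360))
cv2.imwrite('pics/c.png',cv2.cvtColor(np.hstack([a[:,:224],b]),cv2.COLOR_RGB2BGR))
E
```

```text
[ 0.4451 -0.1126  0.1634] [[-1.     -0.0015]
 [-0.0015  1.    ]]
pred (np.float64(319.0391435155099), np.float64(202.76622436284939))
(320.91943419434193, 202.66420664206643, 813.0) [ 0.4463 -0.1105  0.055 ]
tri (array([ 0.4458, -0.1105,  0.057 ]), np.float64(0.00029691030256275073))
```

View pics/c.png

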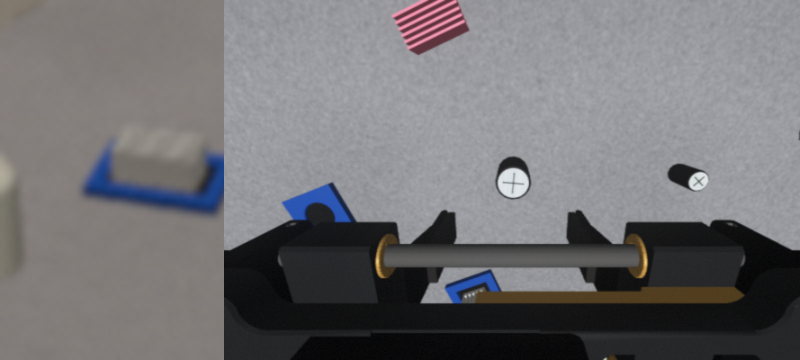

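The heat sink sits inside its recess (side crop), and the large cap's top is at (512,182), right where predicted. Grasping it.

move_arm --moves '[[[-0.001, 0.001, 0.03], [0, 0, 0], 95], [[-0.001, 0.001, 0.06], [0, 0, 0], 95], [[-0.001, 0.001, 0.09], [0, 0, 0], 95], [[-0.001, 0.001, 0.115], [0, 0, 0], 95], [[-0.001, 0.001, 0.13], [0, 0, 0], 95], [[-0.001, 0.001, 0.14], [0, 0, 0], 95], [[-0.001, 0.001, 0.14], [0, 0, 0], 95], [[-0.001, 0.001, 0.14], [0, 0, 0], 95]]'

```text
time_s: 6.98
tcp_pos: [0.4483, -0.1118, 0.0218]
tool_rot: [[-1.0, -0.001, -0.001], [-0.001, 1.0, -0.0], [0.001, -0.0, -1.0]]
wrist_force: [-0.1, 0.2, 0.1]
grip_width: 0.0827
finger_force: 0.0
```

move_arm --moves '[[[0, 0, 0], [0, 0, 0], 60], [[0, 0, 0], [0, 0, 0], 50], [[0, 0, 0], [0, 0, 0], 40], [[0, 0, 0], [0, 0, 0], 30], [[0, 0, 0], [0, 0, 0], 30], [[0, 0, 0], [0, 0, 0], 30]]' --force 15

```text
time_s: 7.48
tcp_pos: [0.4477, -0.1116, 0.0229]
tool_rot: [[-1.0, -0.001, 0.001], [-0.001, 1.0, 0.0], [-0.001, 0.0, -1.0]]
wrist_force: [0.4, 0.4, 0.2]
grip_width: 0.0504
finger_force: 0.0
```

move_arm --moves '[[[0, 0, -0.02], [0, 0, 0], 30], [[0, 0, -0.05], [0, 0, 0], 30], [[0, 0, -0.08], [0, 0, 0], 30], [[0, 0, -0.11], [0, 0, 0], 30], [[0, 0.03, -0.12], [0, 0, 0], 30], [[0, 0.06, -0.12], [0, 0, 0], 30], [[0, 0.09, -0.12], [0, 0, 0], 30], [[0, 0.125, -0.12], [0, 0, 0], 30]]'

```text
time_s: 8.15
tcp_pos: [0.4471, 0.0141, 0.1432]
tool_rot: [[-1.0, 0.001, 0.001], [0.001, 1.0, 0.001], [-0.001, 0.001, -1.0]]
wrist_force: [0.1, 0.3, 0.3]
grip_width: 0.0261
finger_force: 0.0
```

The fingers hadn't finished closing before the lift, so the cap was left behind. Checking whether it was disturbed.

```bash
python3 - <<'E'
from h import *
w=grab('wrist');s=grab('side');t=grab('top')
a=cv2.resize(s['pixels'][120:250,280:440],(400,325),interpolation=2);b=cv2.resize(t['pixels'][170:300,280:440],(400,325))
cv2.imwrite('pics/d.png',cv2.cvtColor(np.hstack([a,b]),cv2.COLOR_RGB2BGR))
A=near(blobs(gray(t['pixels'])),(369,217));B=near(blobs(gray(s['pixels'])),(371,170));print(A[:3],B[:3],tri(t,A[:2],s,B[:2]))
E
```

```text
(369.48284313725486, 217.1139705882353, 136.0) (370.8683473389355, 170.0644257703081, 59.5) (array([ 0.447 , -0.1137,  0.0551]), np.float64(0.0026917511762520017))
```

View pics/d.png

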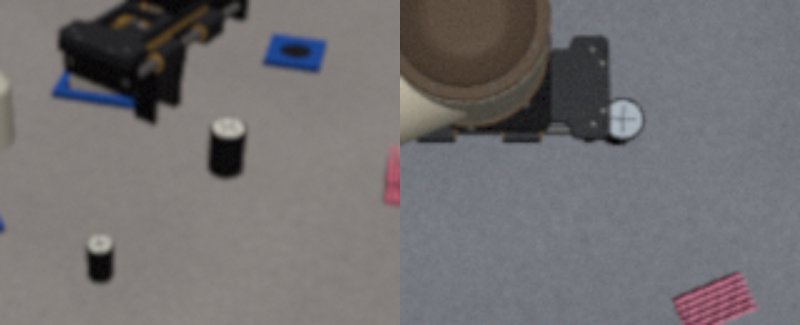

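The cap still stands upright in place, tri z 0.055. The small capacitor is nearer to the gripper now, so I'll take it first.

move_arm --moves '[[[-0.001, 0.03, 0], [0, 0, 0], 65], [[-0.001, 0.06, 0], [0, 0, 0], 65], [[-0.001, 0.09, 0], [0, 0, 0], 65], [[-0.001, 0.09, 0], [0, 0, 0], 65], [[-0.001, 0.09, 0.03], [0, 0, 0], 65], [[-0.001, 0.09, 0.06], [0, 0, 0], 65], [[-0.001, 0.09, 0.06], [0, 0, 0], 65]]'

```text
time_s: 8.88
tcp_pos: [0.4445, 0.1005, 0.0781]
tool_rot: [[-1.0, 0.002, -0.01], [0.002, 1.0, -0.005], [0.01, -0.005, -1.0]]
wrist_force: [-0.8, -0.2, -0.0]
grip_width: 0.0553
finger_force: 0.0
```

```bash
python3 - <<'E'
from h import *
o=env.get_obs();print(o['tcp_pos'],o['grip_width'])
w=grab('wrist');s=grab('side')
h=cv2.cvtColor(w['pixels'],cv2.COLOR_RGB2HSV)
R=w['rotation'].T@(np.array([.4484,.1044,.040])-w['eye']);u=(w['cx']-w['fx']*R[0]/R[2],w['cy']+w['fy']*R[1]/R[2]);print('pred',u)
m=cv2.inRange(h,(0,0,190),(180,45,255));m=cv2.morphologyEx(m,cv2.MORPH_CLOSE,np.ones((5,5)))
A=near(blobs(m,100),u);print(A[:3],onplane(w,A[:2],.04),tri(w,A[:2],s,(319.6,216.7)))
E
```

```text
[0.4445 0.1005 0.0781] 0.055319360724796915
pred (np.float64(324.2138858569825), np.float64(232.8614323693602))
(327.3762029746282, 232.87839020122485, 571.5) [0.4484 0.1068 0.04  ] (array([0.4473, 0.1068, 0.0428]), np.float64(7.028047400663593e-05))
```

move_arm --moves '[[[-0.001, 0.003, 0.0], [0, 0, 0], 65], [[-0.001, 0.003, 0.02], [0, 0, 0], 65], [[-0.001, 0.003, 0.045], [0, 0, 0], 65], [[-0.001, 0.003, 0.06], [0, 0, 0], 65], [[-0.001, 0.003, 0.069], [0, 0, 0], 65], [[-0.001, 0.003, 0.069], [0, 0, 0], 65], [[-0.001, 0.003, 0.069], [0, 0, 0], 40], [[-0.001, 0.003, 0.069], [0, 0, 0], 40]]'

```text
time_s: 9.65
tcp_pos: [0.4505, 0.107, 0.0149]
tool_rot: [[-1.0, -0.001, 0.003], [-0.001, 1.0, 0.001], [-0.003, 0.001, -1.0]]
wrist_force: [0.4, -0.3, -0.3]
grip_width: 0.0495
finger_force: 0.0
```

move_arm --moves '[[[0, 0, 0], [0, 0, 0], 20], [[0, 0, 0], [0, 0, 0], 20], [[0, 0, 0], [0, 0, 0], 15], [[0, 0, 0], [0, 0, 0], 15], [[0, 0, 0], [0, 0, 0], 15], [[0, 0, 0], [0, 0, 0], 15], [[0, 0, 0], [0, 0, 0], 15], [[0, 0, 0], [0, 0, 0], 15]]' --force 12

```text
time_s: 10.32
tcp_pos: [0.4497, 0.1066, 0.014]
tool_rot: [[-1.0, -0.001, 0.001], [-0.001, 1.0, 0.0], [-0.001, 0.0, -1.0]]
wrist_force: [-1.4, -0.2, 5.9]
grip_width: 0.0255
finger_force: 12.0
```

Gripped (25.5 mm, 12 N). Lifting and carrying to the small nest.

move_arm --moves '[[[0, 0, -0.02], [0, 0, 0], 15], [[0, 0, -0.05], [0, 0, 0], 15], [[0, 0, -0.085], [0, 0, 0], 15], [[-0.005, -0.02, -0.11], [0, 0, 0], 15], [[-0.01, -0.055, -0.11], [0, 0, 0], 15], [[-0.02, -0.09, -0.11], [0, 0, 0], 15], [[-0.03, -0.125, -0.11], [0, 0, 0], 15], [[-0.04, -0.16, -0.11], [0, 0, 0], 15]]'

```text
time_s: 10.98
tcp_pos: [0.4893, -0.0551, 0.1235]
tool_rot: [[-1.0, -0.001, 0.0], [-0.001, 1.0, 0.0], [-0.0, 0.0, -1.0]]
wrist_force: [0.6, 0.3, -0.3]
grip_width: 0.0255
finger_force: 12.0
```

move_arm --moves '[[[-0.005, -0.035, 0], [0, 0, 0], 15], [[-0.01, -0.07, 0], [0, 0, 0], 15], [[-0.018, -0.105, 0], [0, 0, 0], 15], [[-0.018, -0.14, 0], [0, 0, 0], 15], [[-0.018, -0.175, 0], [0, 0, 0], 15], [[-0.018, -0.21, 0], [0, 0, 0], 15], [[-0.018, -0.245, 0], [0, 0, 0], 15], [[-0.018, -0.28, 0], [0, 0, 0], 15]]'

```text
time_s: 11.65
tcp_pos: [0.5069, -0.3352, 0.1227]
tool_rot: [[-1.0, -0.0, -0.001], [-0.0, 1.0, 0.001], [0.001, 0.001, -1.0]]
wrist_force: [0.2, 0.0, -0.0]
grip_width: 0.0258
finger_force: 12.0
```

move_arm --moves '[[[0, -0.02, 0], [0, 0, 0], 15], [[0, -0.04, 0], [0, 0, 0], 15], [[0, -0.04, 0.02], [0, 0, 0], 15], [[0, -0.04, 0.05], [0, 0, 0], 15], [[0, -0.04, 0.07], [0, 0, 0], 15], [[0, -0.04, 0.07], [0, 0, 0], 15], [[0, -0.04, 0.07], [0, 0, 0], 15]]'

```text
time_s: 12.23
tcp_pos: [0.5067, -0.3734, 0.0521]
tool_rot: [[-1.0, -0.001, -0.003], [-0.001, 1.0, 0.001], [0.003, 0.001, -1.0]]
wrist_force: [0.3, -0.0, 0.5]
grip_width: 0.0256
finger_force: 12.0
```

```bash
python3 - <<'E'
from h import *
o=env.get_obs();print(o['tcp_pos'],o['grip_width'],o['finger_force'])
w=grab('wrist','w3.png')
for A in blobs(blue(w['pixels']),200): print(np.round(A[:3],1),onplane(w,A[:2],.009))
E
```

```text
[ 0.5067 -0.3734  0.0521] 0.025613477184690175 12.000157329021022
[ 320.2  216.5 6521. ] [ 0.4993 -0.3723  0.009 ]
```

View pics/w3.png

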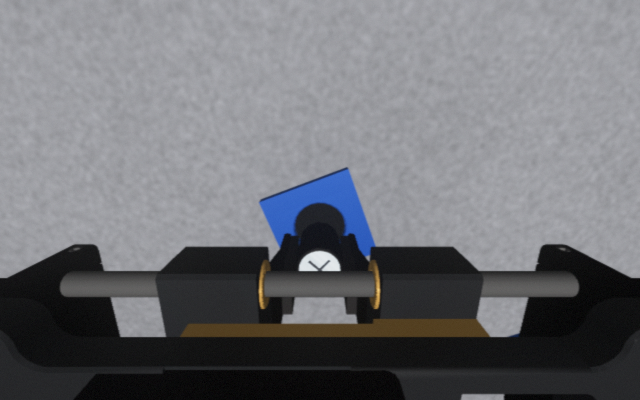

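The cap is held over the recess (dark disc at (320,215)), centred as planned. Lowering.

move_arm --moves '[[[-0.001, 0, 0.007], [0, 0, 0], 15], [[-0.001, 0, 0.014], [0, 0, 0], 15], [[-0.001, 0, 0.02], [0, 0, 0], 15], [[-0.001, 0, 0.026], [0, 0, 0], 15], [[-0.001, 0, 0.031], [0, 0, 0], 15], [[-0.001, 0, 0.034], [0, 0, 0], 15], [[-0.001, 0, 0.0345], [0, 0, 0], 15], [[-0.001, 0, 0.0345], [0, 0, 0], 15]]'

```text
time_s: 12.95
tcp_pos: [0.5086, -0.3736, 0.0188]
tool_rot: [[-1.0, -0.001, -0.0], [-0.001, 1.0, 0.0], [0.0, 0.0, -1.0]]
wrist_force: [0.1, -0.1, -1.2]
grip_width: 0.0257
finger_force: 12.0
```

move_arm --moves '[[[0, 0, 0.0005], [0, 0, 0], 15], [[0, 0, 0.001], [0, 0, 0], 15], [[0, 0, 0.0015], [0, 0, 0], 15], [[0, 0, 0.0015], [0, 0, 0], 15]]'

```text
time_s: 13.28
tcp_pos: [0.5089, -0.3737, 0.0181]
tool_rot: [[-1.0, -0.001, 0.001], [-0.001, 1.0, -0.0], [-0.001, -0.0, -1.0]]
wrist_force: [0.0, -0.2, 1.7]
grip_width: 0.0259
finger_force: 12.0
```

move_arm --moves '[[[0, 0, 0], [0, 0, 0], 40], [[0, 0, 0], [0, 0, 0], 55], [[0, 0, 0], [0, 0, 0], 70], [[0, 0, 0], [0, 0, 0], 80], [[0, 0, -0.02], [0, 0, 0], 90], [[0, 0, -0.05], [0, 0, 0], 90], [[0, 0, -0.08], [0, 0, 0], 90], [[0, 0, -0.11], [0, 0, 0], 90]]'

```text
time_s: 13.95
tcp_pos: [0.5083, -0.3735, 0.1284]
tool_rot: [[-1.0, -0.001, -0.001], [-0.001, 1.0, 0.0], [0.001, 0.0, -1.0]]
wrist_force: [0.3, -0.2, 0.0]
grip_width: 0.0707
finger_force: 0.0
```

move_arm --moves '[[[0.01, 0.035, 0], [0, 0, 0], 90], [[0.02, 0.07, 0], [0, 0, 0], 90], [[0.03, 0.105, 0], [0, 0, 0], 90], [[0.04, 0.14, 0], [0, 0, 0], 90], [[0.05, 0.175, 0], [0, 0, 0], 90], [[0.06, 0.21, 0], [0, 0, 0], 90], [[0.062, 0.24, 0], [0, 0, 0], 90], [[0.062, 0.262, 0], [0, 0, 0], 90]]'

```text
time_s: 14.62
tcp_pos: [0.4453, -0.1098, 0.1278]
tool_rot: [[-1.0, -0.002, 0.0], [-0.002, 1.0, 0.0], [-0.0, 0.0, -1.0]]
wrist_force: [0.9, 0.4, 1.0]
grip_width: 0.0781
finger_force: 0.0
```

```bash
python3 - <<'E'
from h import *
o=env.get_obs();print(o['tcp_pos'],o['grip_width'])
w=grab('wrist');s=grab('side');t=grab('top')
h=cv2.cvtColor(w['pixels'],cv2.COLOR_RGB2HSV)
R=w['rotation'].T@(np.array([.4464,-.1124,.055])-w['eye']);u=(w['cx']-w['fx']*R[0]/R[2],w['cy']+w['fy']*R[1]/R[2])
m=cv2.inRange(h,(0,0,190),(180,45,255));m=cv2.morphologyEx(m,cv2.MORPH_CLOSE,np.ones((5,5)))
A=near(blobs(m,100),u);print(u,A[:3],onplane(w,A[:2],.055))
# small cap in nest
A=near(blobs(gray(t['pixels'])),(472,197));B=near(blobs(gray(s['pixels'])),(399,132));print(A[:3],B[:3],tri(t,A[:2],s,B[:2]))
E
```

```text
[ 0.4453 -0.1098  0.1278] 0.07814929406447164
(np.float64(315.83766515773345), np.float64(214.2028130521345)) (319.5768986336193, 213.95138226882744, 1049.0) [ 0.4462 -0.1091  0.055 ]
(481.0, 192.06666666666666, 55.0) (370.75362318840575, 170.07246376811594, 57.5) (array([ 0.584 , -0.4373, -0.1759]), np.float64(0.09229002678805298))
```

move_arm --moves '[[[0, 0.001, 0.03], [0, 0, 0], 80], [[0, 0.001, 0.06], [0, 0, 0], 80], [[0, 0.001, 0.08], [0, 0, 0], 80], [[0, 0.001, 0.095], [0, 0, 0], 80], [[0, 0.001, 0.106], [0, 0, 0], 80], [[0, 0.001, 0.106], [0, 0, 0], 80], [[0, 0.001, 0.106], [0, 0, 0], 30], [[0, 0.001, 0.106], [0, 0, 0], 30]]'

```text
time_s: 15.43
tcp_pos: [0.4471, -0.1111, 0.0221]
tool_rot: [[-1.0, -0.0, 0.001], [-0.0, 1.0, -0.0], [-0.001, -0.0, -1.0]]
wrist_force: [0.5, 0.8, 0.5]
grip_width: 0.0622
finger_force: 0.0
```

move_arm --moves '[[[0, 0, 0], [0, 0, 0], 30], [[0, 0, 0], [0, 0, 0], 30], [[0, 0, 0], [0, 0, 0], 30], [[0, 0, 0], [0, 0, 0], 30], [[0, 0, 0], [0, 0, 0], 30], [[0, 0, 0], [0, 0, 0], 30], [[0, 0, 0], [0, 0, 0], 30], [[0, 0, 0], [0, 0, 0], 30]]' --force 15

```text
time_s: 16.1
tcp_pos: [0.4469, -0.1106, 0.0221]
tool_rot: [[-1.0, -0.001, 0.001], [-0.001, 1.0, -0.0], [-0.001, -0.0, -1.0]]
wrist_force: [-1.4, 0.2, 5.6]
grip_width: 0.0398
finger_force: 15.0
```

```bash
python3 - <<'E'
from h import *
t=grab('top');A=near(blobs(gray(t['pixels'])),(478,192));print(A[:3],onplane(t,A[:2],.044))
E
```

```text
(481.0, 192.06666666666666, 55.0) [ 0.5076 -0.376   0.044 ]
```

Small cap confirmed at (0.508, -0.376), and the large cap is gripped (39.8 mm, 15 N). Carrying it to its nest.

move_arm --moves '[[[0, 0, -0.02], [0, 0, 0], 30], [[0, 0, -0.05], [0, 0, 0], 30], [[0, 0, -0.085], [0, 0, 0], 30], [[-0.005, 0.02, -0.11], [0, 0, 0], 30], [[-0.01, 0.055, -0.11], [0, 0, 0], 30], [[-0.02, 0.09, -0.11], [0, 0, 0], 30], [[-0.03, 0.125, -0.11], [0, 0, 0], 30], [[-0.04, 0.16, -0.11], [0, 0, 0], 30]]'

```text
time_s: 16.82
tcp_pos: [0.486, 0.0509, 0.1315]
tool_rot: [[-1.0, -0.0, -0.0], [-0.0, 1.0, 0.0], [0.0, 0.0, -1.0]]
wrist_force: [0.5, 0.0, -1.0]
grip_width: 0.0395
finger_force: 15.0
```

move_arm --moves '[[[-0.005, 0.035, 0], [0, 0, 0], 30], [[-0.01, 0.07, 0], [0, 0, 0], 30], [[-0.018, 0.105, 0], [0, 0, 0], 30], [[-0.025, 0.14, 0], [0, 0, 0], 30], [[-0.03, 0.175, 0], [0, 0, 0], 30], [[-0.039, 0.21, 0], [0, 0, 0], 30], [[-0.039, 0.21, 0], [0, 0, 0], 30], [[-0.039, 0.21, 0], [0, 0, 0], 30]]'

```text
time_s: 17.48
tcp_pos: [0.5248, 0.2609, 0.1302]
tool_rot: [[-1.0, -0.003, -0.002], [-0.003, 1.0, -0.001], [0.002, -0.001, -1.0]]
wrist_force: [0.5, -0.3, -1.0]
grip_width: 0.0397
finger_force: 15.0
```

```bash
python3 - <<'E'
from h import *
o=env.get_obs();print(o['tcp_pos'],o['grip_width'],o['finger_force'])
w=grab('wrist','w4.png')
for A in blobs(blue(w['pixels']),200): 
    c=np.array([onplane(w,p,.009)[:2] for p in cv2.boxPoints(cv2.minAreaRect(A[3]))]);d=np.diff(c,axis=0)
    print(np.round(A[:3],1),onplane(w,A[:2],.009),c.mean(0),np.hypot(*d.T))
t=grab('top');print('brown',[(np.round(A[:3],1),onplane(w,A[:2],.028)) for A in blobs(brown(w['pixels']),400)])
E
```

```text
[0.5248 0.2609 0.1302] 0.03965994425003014 14.999895137152635
[194.4 241.4 240.5] [0.5741 0.1247 0.009 ] [0.5719 0.1278] [0.0156 0.0347 0.0155]
[ 424.6  197.2 6458. ] [0.5232 0.371  0.009 ] [0.5252 0.371 ] [0.0844 0.0862 0.0906]
brown [(array([ 365.5,  328.4, 5145.5]), array([0.6718, 0.3139, 0.028 ])), (array([396.3, 284.6, 643.5]), array([0.6151, 0.344 , 0.028 ])), (array([241.6, 284.7, 655.5]), array([0.6158, 0.1782, 0.028 ])), (array([ 335.8,   52.2, 3130.5]), array([0.3914, 0.2748, 0.028 ]))]
```

View pics/w4.png

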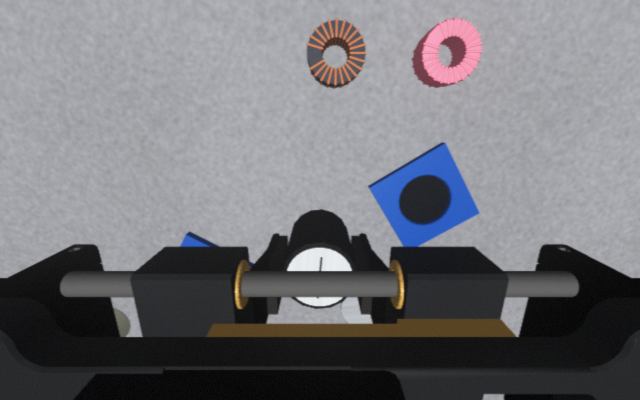

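The cap is held straight and its nest is at (424,197), i.e. (0.5255, 0.3705), matching earlier. The brown choke is at (336,52).

move_arm --moves '[[[-0.001, 0.03, 0], [0, 0, 0], 30], [[-0.001, 0.065, 0], [0, 0, 0], 30], [[-0.001, 0.095, 0], [0, 0, 0], 30], [[-0.001, 0.11, 0.015], [0, 0, 0], 30], [[-0.001, 0.11, 0.045], [0, 0, 0], 30], [[-0.001, 0.11, 0.07], [0, 0, 0], 30], [[-0.001, 0.11, 0.08], [0, 0, 0], 30], [[-0.001, 0.11, 0.08], [0, 0, 0], 30]]'

```text
time_s: 18.25
tcp_pos: [0.5247, 0.3665, 0.0485]
tool_rot: [[-1.0, 0.001, -0.005], [0.001, 1.0, -0.005], [0.005, -0.005, -1.0]]
wrist_force: [0.7, 0.1, -1.8]
grip_width: 0.0396
finger_force: 15.0
```

move_arm --moves '[[[0, 0, 0], [0, 0, 0], 30], [[0, 0, 0.006], [0, 0, 0], 30], [[0, 0, 0.011], [0, 0, 0], 30], [[0, 0, 0.016], [0, 0, 0], 30], [[0, 0, 0.02], [0, 0, 0], 30], [[0, 0, 0.022], [0, 0, 0], 30], [[0, 0, 0.022], [0, 0, 0], 30]]'

```text
time_s: 18.83
tcp_pos: [0.5259, 0.3691, 0.029]
tool_rot: [[-1.0, -0.001, -0.001], [-0.001, 1.0, -0.001], [0.001, -0.001, -1.0]]
wrist_force: [-0.3, -0.1, -1.5]
grip_width: 0.0395
finger_force: 15.0
```

move_arm --moves '[[[0, 0.001, 0.001], [0, 0, 0], 30], [[0, 0.001, 0.002], [0, 0, 0], 30], [[0, 0.001, 0.003], [0, 0, 0], 30], [[0, 0.001, 0.0035], [0, 0, 0], 30], [[0, 0.001, 0.0035], [0, 0, 0], 30], [[0, 0.001, 0.0035], [0, 0, 0], 30]]'

```text
time_s: 19.33
tcp_pos: [0.5262, 0.3705, 0.0263]
tool_rot: [[-1.0, -0.001, 0.0], [-0.001, 1.0, 0.0], [-0.0, 0.0, -1.0]]
wrist_force: [-0.1, 1.2, -0.0]
grip_width: 0.0395
finger_force: 15.0
```

move_arm --moves '[[[0, 0, 0], [0, 0, 0], 60], [[0, 0, 0], [0, 0, 0], 70], [[0, 0, 0], [0, 0, 0], 80], [[0, 0, 0], [0, 0, 0], 80], [[0, 0, -0.02], [0, 0, 0], 80], [[0, 0, -0.05], [0, 0, 0], 80], [[0, 0, -0.08], [0, 0, 0], 80], [[0, 0, -0.11], [0, 0, 0], 80]]'

```text
time_s: 20.0
tcp_pos: [0.526, 0.3701, 0.1371]
tool_rot: [[-1.0, -0.001, -0.0], [-0.001, 1.0, -0.001], [0.0, -0.001, -1.0]]
wrist_force: [1.4, 0.4, 0.3]
grip_width: 0.0693
finger_force: 0.0
```

move_arm --moves '[[[0.025, -0.02, 0], [0, 0, 0], 80], [[0.05, -0.04, 0], [0, 0, 0], 80], [[0.075, -0.06, 0], [0, 0, 0], 80], [[0.1, -0.08, 0], [0, 0, 0], 80], [[0.125, -0.096, 0], [0, 0, 0], 80], [[0.135, -0.096, 0], [0, 0, 0], 80], [[0.135, -0.096, 0], [0, 0, 0], 80], [[0.135, -0.096, 0], [0, 0, 0], 80]]'

```text
time_s: 20.67
tcp_pos: [0.3916, 0.275, 0.1368]
tool_rot: [[-1.0, -0.002, 0.002], [-0.002, 1.0, 0.001], [-0.002, 0.001, -1.0]]
wrist_force: [0.0, 1.2, -0.3]
grip_width: 0.0694
finger_force: 0.0
```

```bash
python3 - <<'E'
from h import *
o=env.get_obs();print(o['tcp_pos'],o['grip_width'])
w=grab('wrist','w5.png');s=grab('side');t=grab('top')
R=w['rotation'].T@(np.array([.391,.274,.028])-w['eye']);u=(w['cx']-w['fx']*R[0]/R[2],w['cy']+w['fy']*R[1]/R[2])
A=near(blobs(brown(w['pixels']),100),u);print(u,A[:3],onplane(w,A[:2],.022),tri(w,A[:2],s,(289.5,280.9)))
A=near(blobs(gray(t['pixels'])),(165,180));B=near(blobs(gray(s['pixels'])),(210,245));print(A[:3],B[:3],tri(t,A[:2],s,B[:2]))
E
```

```text
[0.3916 0.275  0.1368] 0.06944772033667763
(np.float64(317.7406800496406), np.float64(200.81113525635553)) (318.84002644191037, 198.66534457114525, 2017.0) [0.3905 0.2751 0.022 ] (array([0.3917, 0.2749, 0.0162]), np.float64(0.0009199499965256476))
(161.42787878787877, 181.61696969696968, 137.5) (199.2450704225352, 229.84788732394367, 177.5) (array([0.5221, 0.3498, 0.1336]), np.float64(0.03105424078899887))
```

View pics/w5.png

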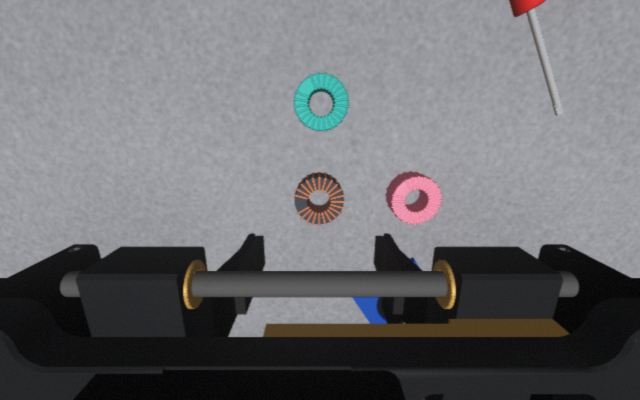

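Choke is at (319,199), directly under the tool at (0.391, 0.275); the pink look-alike leaves room for the finger. Grasping.

move_arm --moves '[[[0, 0, 0.03], [0, 0, 0], 80], [[0, 0, 0.06], [0, 0, 0], 80], [[0, 0, 0.09], [0, 0, 0], 80], [[0, 0, 0.11], [0, 0, 0], 80], [[0, 0, 0.122], [0, 0, 0], 80], [[0, 0, 0.1285], [0, 0, 0], 80], [[0, 0, 0.1285], [0, 0, 0], 80], [[0, 0, 0.1285], [0, 0, 0], 50]]'

```text
time_s: 21.48
tcp_pos: [0.3918, 0.2748, 0.0075]
tool_rot: [[-1.0, -0.001, 0.0], [-0.001, 1.0, -0.0], [-0.0, -0.0, -1.0]]
wrist_force: [-0.3, -0.5, 0.1]
grip_width: 0.0674
finger_force: 0.0
```

move_arm --moves '[[[0, 0, 0], [0, 0, 0], 40], [[0, 0, 0], [0, 0, 0], 40], [[0, 0, 0], [0, 0, 0], 40], [[0, 0, 0], [0, 0, 0], 40], [[0, 0, 0], [0, 0, 0], 40], [[0, 0, 0], [0, 0, 0], 40], [[0, 0, 0], [0, 0, 0], 40], [[0, 0, 0], [0, 0, 0], 40]]' --force 20

```text
time_s: 22.15
tcp_pos: [0.3917, 0.2748, 0.0084]
tool_rot: [[-1.0, -0.001, 0.001], [-0.001, 1.0, 0.001], [-0.001, 0.001, -1.0]]
wrist_force: [-1.0, -0.4, 5.9]
grip_width: 0.0495
finger_force: 20.0
```

```bash
python3 - <<'E'
from h import *
s=grab('side');t=grab('top')
A=near(blobs(gray(t['pixels'])),(165,180));print(A[:3],onplane(t,A[:2],.059))
print([np.round(B[:3],1) for B in blobs(gray(s['pixels'])) if 180<B[0]<240 and 215<B[1]<290])
E
```

```text
(161.43719806763283, 181.59420289855072, 138.0) [0.525  0.3683 0.059 ]
[array([205.9, 263.6, 143. ])]
```

Large cap confirmed at (0.525, 0.368), choke gripped (49.5 mm). I'll carry it to its nest, turning the gripper 40° so its body stays clear of the bottle.

move_arm --moves '[[[0, 0, -0.02], [0, 0, 0], 40], [[0, 0, -0.05], [0, 0, 0], 40], [[0, 0, -0.085], [0, 0, 0], 40], [[-0.01, -0.005, -0.1], [0, 0, 0], 40], [[-0.035, -0.02, -0.1], [0, 0, 0], 40], [[-0.06, -0.035, -0.1], [0, 0, 0], 40], [[-0.09, -0.055, -0.1], [0, 0, 0], 40], [[-0.12, -0.07, -0.1], [0, 0, 0], 40]]'

```text
time_s: 22.92
tcp_pos: [0.5115, 0.203, 0.1074]
tool_rot: [[-1.0, -0.001, -0.001], [-0.001, 1.0, -0.0], [0.001, -0.0, -1.0]]
wrist_force: [0.4, 1.0, -1.4]
grip_width: 0.0493
finger_force: 20.0
```

move_arm --moves '[[[-0.01, -0.01, 0], [0, 0, 6.5], 40], [[-0.02, -0.02, 0], [0, 0, 13], 40], [[-0.03, -0.03, 0], [0, 0, 19.5], 40], [[-0.04, -0.04, 0], [0, 0, 26], 40], [[-0.05, -0.044, 0], [0, 0, 32.5], 40], [[-0.056, -0.044, 0], [0, 0, 40], 40], [[-0.056, -0.044, 0], [0, 0, 40], 40], [[-0.056, -0.044, 0], [0, 0, 40], 40]]'

```text
time_s: 23.58
tcp_pos: [0.5668, 0.1601, 0.1068]
tool_rot: [[-0.768, 0.641, -0.002], [0.641, 0.768, -0.0], [0.001, -0.001, -1.0]]
wrist_force: [-0.6, 0.2, -1.8]
grip_width: 0.0497
finger_force: 20.0
```

```bash
python3 - <<'E'
from h import *
o=env.get_obs();print(o['tcp_pos'],o['tool_rot'],o['grip_width'],o['finger_force'],o['qpos'])
R=o['tool_rot'];print('to nest in tool axes',R.T@(np.array([.6275,.131,.0124])-o['tcp_pos']))
w=grab('wrist','w6.png')
for A in blobs(blue(w['pixels']),200): print(np.round(A[:3],1),onplane(w,A[:2],.009))
E
```

```text
[0.5668 0.1601 0.1068] [[-0.7678  0.6407 -0.0015]
 [ 0.6407  0.7678 -0.0004]
 [ 0.0009 -0.0013 -1.    ]] 0.04969837353425606 19.999729888513684 [  31.5042   24.6666  -13.4912   -0.0319  -51.9303 -161.3251]
to nest in tool axes [-0.0654  0.0167  0.0943]
[326.7 300.9 393. ] [0.6548 0.0971 0.009 ]
[366.2 228.2 586.5] [0.6151 0.1803 0.009 ]
[ 483.    32.5 6873. ] [0.5395 0.3565 0.009 ]
```

View pics/w6.png

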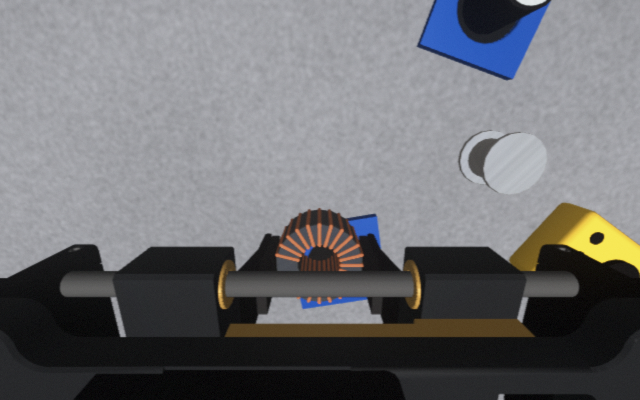

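The choke is held flat and its nest peeks out beneath it; the reel at (505,160) is well clear. Moving over the post.

move_arm --moves '[[[-0.025, 0.007, 0], [0, 0, 0], 40], [[-0.05, 0.014, 0], [0, 0, 0], 40], [[-0.065, 0.017, 0], [0, 0, 0], 40], [[-0.065, 0.017, 0.02], [0, 0, 0], 40], [[-0.065, 0.017, 0.045], [0, 0, 0], 40], [[-0.065, 0.017, 0.055], [0, 0, 0], 40], [[-0.065, 0.017, 0.055], [0, 0, 0], 40], [[-0.065, 0.017, 0.055], [0, 0, 0], 40]]'

```text
time_s: 24.3
tcp_pos: [0.6276, 0.1319, 0.0524]
tool_rot: [[-0.768, 0.641, -0.001], [0.641, 0.768, -0.001], [0.0, -0.001, -1.0]]
wrist_force: [0.7, 1.1, -0.6]
grip_width: 0.0494
finger_force: 20.0
```

```bash
python3 - <<'E'
from h import *
o=env.get_obs();print(o['tcp_pos'],o['tool_rot'].T@(np.array([.6275,.131,.0124])-o['tcp_pos']))
w=grab('wrist');s=grab('side')
def pr(f,p):
    R=f['rotation'].T@(np.array(p)-f['eye']);return np.array([f['cx']-f['fx']*R[0]/R[2],f['cy']+f['fy']*R[1]/R[2]])
A=near(blobs(blue(s['pixels']),100),(259,205));print('nest side now',A[:3],'(was 259.3 205) choke expected',pr(s,o['tcp_pos']+[0,0,.0066]))
B=near(blobs(brown(s['pixels']),50),(259,190));print('choke side',B[:3])
a=cv2.resize(s['pixels'][150:240,210:310],None,fx=5,fy=5,interpolation=2)[:,:400];b=cv2.resize(w['pixels'][190:340,240:400],(400,450))
cv2.imwrite('pics/e.png',cv2.cvtColor(np.hstack([a,b]),cv2.COLOR_RGB2BGR))
E
```

```text
[0.6276 0.1319 0.0524] [-0.0005 -0.0007  0.04  ]
nest side now (259.34995682210706, 204.84304835924004, 772.0) (was 259.3 205) choke expected [257.2121 187.9316]
choke side (256.5339063992359, 187.79799426934096, 349.0)
```

View pics/e.png

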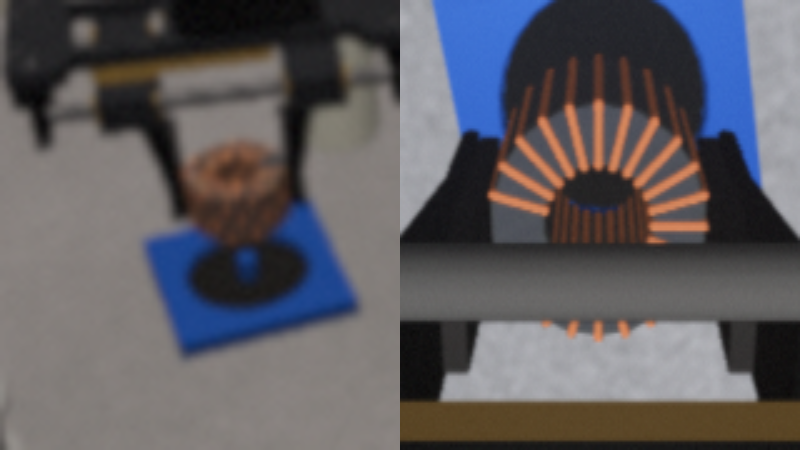

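Side view: the ring hovers centred over the blue post. The wrist view shows blue through the middle of the hole, so I'll lower it.

move_arm --moves '[[[0, 0, 0.007], [0, 0, 0], 40], [[0, 0, 0.014], [0, 0, 0], 40], [[0, 0, 0.021], [0, 0, 0], 40], [[0, 0, 0.028], [0, 0, 0], 40], [[0, 0, 0.034], [0, 0, 0], 40], [[0, 0, 0.038], [0, 0, 0], 40], [[0, 0, 0.0385], [0, 0, 0], 40], [[0, 0, 0.0385], [0, 0, 0], 40]]'

```text
time_s: 25.07
tcp_pos: [0.628, 0.1317, 0.0136]
tool_rot: [[-0.767, 0.642, -0.001], [0.642, 0.767, -0.0], [0.0, -0.001, -1.0]]
wrist_force: [0.7, -0.5, -0.3]
grip_width: 0.0494
finger_force: 20.0
```

move_arm --moves '[[[0, 0, 0.0005], [0, 0, 0], 40], [[0, 0, 0.001], [0, 0, 0], 40], [[0, 0, 0.0015], [0, 0, 0], 40], [[0, 0, 0.0015], [0, 0, 0], 40]]'

```text
time_s: 25.4
tcp_pos: [0.6281, 0.1317, 0.0127]
tool_rot: [[-0.766, 0.642, 0.0], [0.642, 0.766, 0.0], [-0.0, 0.0, -1.0]]
wrist_force: [-0.5, 0.0, -0.8]
grip_width: 0.0493
finger_force: 20.0
```

move_arm --moves '[[[0, 0, 0], [0, 0, 0], 65], [[0, 0, 0], [0, 0, 0], 75], [[0, 0, 0], [0, 0, 0], 75], [[0, 0, 0], [0, 0, 0], 75], [[0, 0, -0.02], [0, 0, 0], 75], [[0, 0, -0.05], [0, 0, 0], 75], [[0, 0, -0.09], [0, 0, 0], 75], [[0, 0, -0.13], [0, 0, 0], 75]]'

```text
time_s: 26.07
tcp_pos: [0.6274, 0.1314, 0.1432]
tool_rot: [[-0.766, 0.642, -0.002], [0.642, 0.766, -0.001], [0.001, -0.002, -1.0]]
wrist_force: [0.6, 0.2, 0.1]
grip_width: 0.0652
finger_force: 0.0
```

move_arm --moves '[[[0.03, 0, -0.03], [0, 0, 0], 75], [[0.06, 0, -0.06], [0, 0, 0], 75], [[0.09, 0, -0.08], [0, 0, 0], 75], [[0.12, 0, -0.1], [0, 0, 0], 75], [[0.12, 0, -0.1], [0, 0, 0], 75], [[0.12, 0, -0.1], [0, 0, 0], 75], [[0.12, 0, -0.1], [0, 0, 0], 75], [[0.12, 0, -0.1], [0, 0, 0], 75]]'

```text
time_s: 26.73
tcp_pos: [0.536, 0.208, 0.2413]
tool_rot: [[-0.766, 0.643, -0.002], [0.643, 0.766, -0.001], [0.001, -0.002, -1.0]]
wrist_force: [-0.5, 0.4, -0.8]
grip_width: 0.0652
finger_force: 0.0
```

```bash
python3 - <<'E'
from h import *
o=env.get_obs();print(o['tcp_pos'],o['time_s'])
s=grab('side');t=grab('top')
a=cv2.resize(s['pixels'][110:310,170:430],(520,400),interpolation=2);b=cv2.resize(t['pixels'][100:220,130:500],(520,169))
cv2.imwrite('pics/f.png',cv2.cvtColor(np.vstack([a,b]),cv2.COLOR_RGB2BGR))
B=near(blobs(brown(s['pixels']),50),(259,200));A=near(blobs(brown(t['pixels']),50),(268,146));print('choke',A[:3],B[:3],tri(t,A[:2],s,B[:2]))
E
```

```text
[0.536  0.208  0.2413] 26.7333
choke (267.3472415391748, 145.09735744089014, 359.5) (258.75660483417647, 200.6379988757729, 296.5) (array([0.6277, 0.131 , 0.017 ]), np.float64(0.00326791699453382))
```

View pics/f.png

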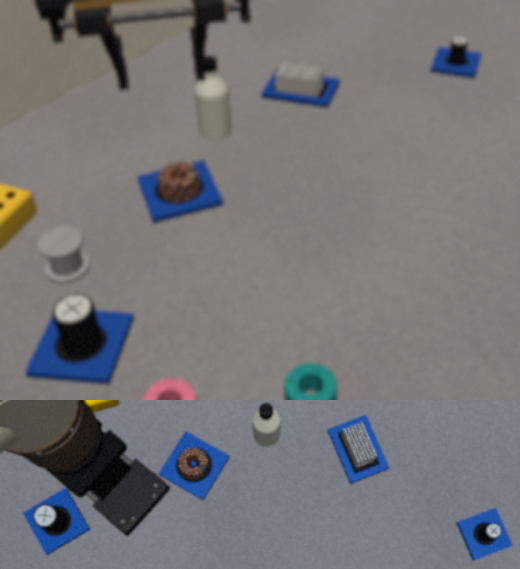

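All four parts stand centred in their nests, the reel and bottle are undisturbed, and the gripper is clear. Handing in.

```bash
python3 -c "
from rig import env
print(env.sign_off())"
```

```text
the job is handed in; nothing more can be done
None
```

The job is handed in at about 27 s on the robot's clock: in the last camera views all four parts stand upright and centred in their own nests, and the reel and bottle look undisturbed. My first grasp of the large capacitor missed, leaving it standing in place, and the second try worked. The hand-in returned no verdict.

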